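# Build the heating stack on the hotplate

### The arm

A 6-joint arm with a two-finger parallel gripper is mounted at the origin on the work surface. World frame = base frame: x ahead of the robot, y to its left, z up, the work surface at z = 0. Lengths are in mm, angles in rad, forces in N, time in s.
With the tool pointing down it reaches from about 275 to 1000 mm from the base axis. Payload 8.4 kg.
Tool frame: the origin (TCP) lies midway between the tips of the shut fingers; the grasp point (between the pads) lies 19 mm behind it; z points along the fingers, y is the line along which they close (so a half turn about z gives the same grasp; the last joint's range is limited). The gripper opens to 85 mm and grips with 20 to 120 N. Pads are 22 mm wide; open, the fingers measure 114 mm over their backs; the gripper's body (76 mm by 85 mm) begins 54 mm behind the grasp point. The pads swing forward as they close: fully open they stand 13 mm farther back than shut.
Start: joints at [-1.114, 0.353, 1.633, -0, 1.155, -0.002], TCP at [276.794, -560.368, 231.281] pointing down, gripper open.
Joint ranges: [-2.63, 2.63], [-0.92, 2.1], [0.06, 2.66], [-1.3, 4.44], [0, 2.69], [-3.02, 3.02]. Speed limits (rad/s): [2.22, 2.22, 2.79, 3.14, 3.14, 3.14].

### API

Orientations are given as [roll, pitch, yaw] about the fixed x, y, z axes, in that order (R = Rz(yaw) Ry(pitch) Rx(roll)).
In Python, from rig import r gives the robot as it stands.
- The arm moves only by the shell command python3 -m inch 'ROWS' [OPENING] [FORCE]. ROWS is JSON, a list that holds one entry, the list of rows, each a list of 6 numbers: the shift along the tool's x, y, z scaled (see below), then the turn, a rotation vector about the tool's x, y, z scaled (see below). In form: [[[tx, ty, tz, wx, wy, wz], ...]]. A call has 1 to 8 rows; each row is the pose to reach, as a shift and turn from the pose commanded when the call began, along the tool's axes at that moment, turning the shorter way round; what a row does not reach only later rows make up. The controller multiplies each number of a shift by 20 cm and each number of a turn by pi rad. A row lasts 1/12 s, in which the tool goes at most 41.7 mm and 7.16 degrees, less where a joint would pass 70% of its speed; a pose out of reach is approached as far as the arm can. A call with a number of a shift or a turn outside -1 to 1 is refused whole. A call with a gripper value outside its range is refused whole. OPENING is the gripper's target within -1 to 1 (fully open at 1, half-way at 0, shut at -1), set as the call begins (- or left out, the last holds). The fingers move at their own pace and stop on an object; FORCE is the grip in N (left out, the last holds). Time passes only in rows, so rows that repeat a pose let the fingers close. It gives the time, the measured TCP pose, the force, the opening and the grip force at its end, in the units of the state.
- r.sense(): the state, without advancing time (a new reading comes with each control period).
- r.grab_frame(name): name is "scene" or "top" or "wrist"; returns the picture (384x512x3 uint8, red, green, blue); there is no depth.
- r.camera_info(name): a dict with "K" (3x3 intrinsics, pixels), "rvec" (rotation vector, rad) and "tvec" (3), from world to camera coordinates, as OpenCV has them; the wrist camera has in their place "mount" (4x4, takes a point from camera to tool coordinates, whose origin is the TCP and whose axes are the flange's). Camera axes: x right, y down, z forward; pixel columns grow to the right and rows downward; lengths in mm; the calibration is good to about 2 mm. A picture is of the moment at which its call begins: read the wrist's pose just before it. camera_info takes no time and is no camera call.
- r.sign_off(): hands the job in; it is judged then, once.
The state is a dict: "clock": time; "qpos": joint angles; "qvel": joint speeds; "joint_efforts": joint torques, N m; "eef_pos": TCP position; "tcp_rot": TCP orientation; "contact_force": force on the tool from outside, world axes, zero at the start; "wrist_torque": the same for the moment, N m; "opening": opening from 0.0 (shut) to 1.0 (fully open); "grasp_force": force on a finger pad.
Only numpy, scipy, OpenCV 4.12 (cv2) and the standard library are available. Lean on these libraries where they do the work, as an engineer would, in place of code of your own. Each camera call takes 0.05 s, during which the arm holds its last target. There are 200 camera calls.

### The job

Set up the sample bottle for heating: stand the square aluminium block in the middle of the blue hotplate's dark top, then put into its well the brass sleeve whose bore fits the bottle, then lower the amber bottle gently into that sleeve, and last put the black cap over the bottle's neck, each set fully home and let go before the next. Leave the other sleeve, the beaker, the tape roll and the jar where they are.

Things in the scene. Friction and masses are not known exactly. Their poses are not given: they have to be found in the camera images.
- hotplate_top (a point): Middle of the hotplate's flat dark square top plate (120 x 120 mm), on its upper surface, 60 mm above the bench. The blue housing (170 x 150 mm) is fixed; its front with two knobs faces about -x of this frame. z is up.
- block_center (a point): Centre (half-way up) of the loose square aluminium heating block, 66 x 66 mm and 45 mm high, about 0.3 kg; x and y run square to its sides, z up. A round well 53 mm wide and 35 mm deep is open at its top in the middle (10 mm floor under it).
- wide_sleeve_center (a point): Centre (half-way up) of the loose brass sleeve with the wide bore: a round cup, outside diameter 48 mm, 60 mm high, bore 39 mm wide and 55 mm deep (floor 5 mm thick), standing upright, open end up, z up, 0.15 kg. Fully home in the block's well it stands 25 mm proud of the block.
- narrow_sleeve_center (a point): Centre (half-way up) of the other loose brass sleeve: same outside (48 mm by 60 mm high) but its bore is only 20 mm wide, too narrow for the bottle. To be left alone.
- bottle_center (a point): Centre (half-way up) of the loose amber glass bottle, upright, 110 mm high, 0.1 kg: body 34 mm in diameter up to 66 mm above its foot, shoulder up to 75 mm, then a straight neck 26 mm in diameter up to the top at 110 mm. z up.
- cap_center (a point): Centre (half-way up) of the loose black cap: a round upside-down cup, 38 mm outside diameter, 28 mm high, open underneath with a bore 31 mm wide and 22 mm deep (top 6 mm thick); it stands on its open rim. Fully home its top rests on the bottle's neck and its rim is 22 mm below the bottle's top. z up, 0.03 kg.
- balance_pan (a point): Middle of the round steel pan (110 mm) of the white balance, on its upper surface, 56 mm above the bench; a fixed appliance (170 x 150 mm) with no part in the job, which may stand on either side.
- beaker: Small loose clear beaker, 50 mm in diameter, 55 mm high, origin at the centre of its foot. Bystander.
- tape_roll: Loose red ring lying flat, 90 mm outside, 70 mm inside diameter, 30 mm high, origin at the centre of its underside. Bystander.
- jar: Loose lidded jar, 60 mm in diameter, 75 mm high, origin at the centre of its foot. Bystander.
Things that resemble listed ones, but are neither listed nor needed, are in the scene too. Leave any green look-alike of the part that bears wide_sleeve_center alone.

How it is judged (in metres and radians):
On the way, in this order (a step that is already met when the one before it is completed fails the run):
1. the block stands in the middle of the hotplate's top, let go (horizontal distance between block_center and hotplate_top below 0.015 m and z of block_center in the frame of hotplate_top between 0.0185 and 0.0265 m and angle between block_center's own z axis and vertical below 0.08 rad and linear speed of block below 0.02 m/s and contact force between the fingers and block below 0.1 N), for 0.2 s.
2. the wide-bored sleeve is fully home in the block's well, let go (horizontal distance between block_center and hotplate_top below 0.015 m and z of block_center in the frame of hotplate_top between 0.0185 and 0.0265 m and angle between each of block_center, wide_sleeve_center's own z axis and vertical below 0.08 rad and linear speed of each of block, wide_sleeve below 0.02 m/s and horizontal distance between wide_sleeve_center and block_center below 0.006 m and z of wide_sleeve_center in the frame of block_center between 0.0135 and 0.0215 m and contact force between the fingers and wide_sleeve below 0.1 N), for 0.2 s.
3. the bottle stands fully home in that sleeve, let go (horizontal distance between wide_sleeve_center and block_center below 0.006 m and z of wide_sleeve_center in the frame of block_center between 0.0135 and 0.0215 m and angle between each of wide_sleeve_center, bottle_center's own z axis and vertical below 0.08 rad and horizontal distance between bottle_center and wide_sleeve_center below 0.006 m and z of bottle_center in the frame of wide_sleeve_center between 0.026 and 0.034 m and linear speed of bottle below 0.02 m/s and contact force between the fingers and bottle below 0.1 N), for 0.2 s.
4. the cap is fully home on the bottle's neck, let go (horizontal distance between bottle_center and wide_sleeve_center below 0.006 m and z of bottle_center in the frame of wide_sleeve_center between 0.026 and 0.034 m and angle between each of bottle_center, cap_center's own z axis and vertical below 0.08 rad and horizontal distance between cap_center and bottle_center below 0.006 m and z of cap_center in the frame of bottle_center between 0.041 and 0.049 m and linear speed of cap below 0.02 m/s and contact force between the fingers and cap below 0.1 N), for 0.2 s.
At the end, for the whole second after the job is handed in: Block flat on the hotplate within 15 mm of the middle of its top; wide sleeve home in the block, bottle home in the sleeve, cap home on the neck (within 6 mm sideways, 4 mm in height, tilt under 0.08 rad), all let go and at rest; narrow sleeve within 30 mm of its start (all of step 2 and all of step 4 and contact force between the fingers and block below 0.1 N and linear speed of bottle below 0.02 m/s and contact force between the fingers and bottle below 0.1 N and distance of narrow_sleeve_center from where it was at the start of the episode below 0.03 m); the robot touches nothing.
It fails at once if the bottle is dropped from more than about 8 mm or knocked about (faster than 0.4 m/s while not held) (linear speed of bottle above 0.4 m/s and contact force between the fingers and bottle below 0.05 N).
It fails at once if the beaker is moved more than 40 mm (distance of beaker from where it was at the start of the episode above 0.04 m).
It fails at once if the tape roll is moved more than 40 mm (distance of tape_roll from where it was at the start of the episode above 0.04 m).
It fails at once if the jar is moved more than 40 mm (distance of jar from where it was at the start of the episode above 0.04 m).
It also fails if it takes over 136 s, if anything falls off the work surface, if the arm or the gripper's body presses on something with over 40 N, if the wrist force passes 120 N, or if a joint passes its speed limit or range.

## Working session

There is one attempt and no reset: what is moved stays moved. The work goes in short steps, Python scripts to look and compute and a shell command to move; the robot and the scene stay as the last step left them, time stands still between calls to the robot, and variables do not carry over. Pictures are saved under pics/ and viewed, at most 16 in all, crops included, and the job is handed in when it is done.

```bash
ls; mkdir -p pics; python3 - <<'E'
from rig import r
import cv2,json
print(r.sense())
for n in ("scene","top"):
    im=r.grab_frame(n); cv2.imwrite(f"pics/{n}0.png",cv2.resize(im[...,::-1],(800,600),interpolation=cv2.INTER_CUBIC)); cv2.imwrite(f"raw_{n}.png",im[...,::-1])
    print(r.camera_info(n))
print(r.camera_info("wrist"))
E
```

```text
pics
{'clock': 0.0, 'qpos': array([-1.11436656e+00,  3.53665676e-01,  1.63414001e+00, -1.03216499e-05,
        1.15518583e+00, -2.40807184e-03]), 'qvel': array([ 5.51099991e-05, -2.00029687e-03, -1.15472598e-04,  1.95218981e-04,
       -3.31386441e-04, -9.44192874e-04]), 'joint_efforts': array([ 3.77557066e-03, -6.05237603e+01, -3.42058504e+01,  3.80653109e-04,
        9.47600172e-03, -5.51720632e-06]), 'eef_pos': array([ 276.59933066, -559.93132893,  230.54821497]), 'tcp_rot': array([-3.14019378e+00,  6.06855569e-06,  4.58842014e-01]), 'contact_force': array([ 0.21039648, -0.23401744, -0.31366941]), 'wrist_torque': array([ 0.02844444, -0.02232674, -0.02437269]), 'grasp_force': 0.0, 'opening': 0.9979564282748117}
{'K': array([[373.12953977,   0.        , 253.48247342],
       [  0.        , 373.12953977, 193.13536091],
       [  0.        ,   0.        ,   1.        ]]), 'rvec': array([ 1.29244238,  2.41793656, -0.78024977]), 'tvec': array([ 320.25745986, -336.99598543, 1310.89913486])}
{'K': array([[363.64524779,   0.        , 255.19510035],
       [  0.        , 363.64524779, 191.0835809 ],
       [  0.        ,   0.        ,   1.        ]]), 'rvec': array([ 2.1920171 , -2.12871545,  0.16995676]), 'tvec': array([ -21.01686478,  569.50241316, 1184.50277257])}
{'K': array([[304.29585425,   0.        , 257.32119027],
       [  0.        , 304.29585425, 186.45079762],
       [  0.        ,   0.        ,   1.        ]]), 'mount': array([[-5.68725915e-04, -9.48804375e-01, -3.15863791e-01,
         8.06516135e+01],
       [ 9.99999832e-01, -5.74945508e-04, -7.34968880e-05,
        -1.66068040e-01],
       [-1.11870299e-04, -3.15863780e-01,  9.48804542e-01,
        -1.42640652e+02],
       [ 0.00000000e+00,  0.00000000e+00,  0.00000000e+00,
         1.00000000e+00]])}
```

View pics/scene0.png

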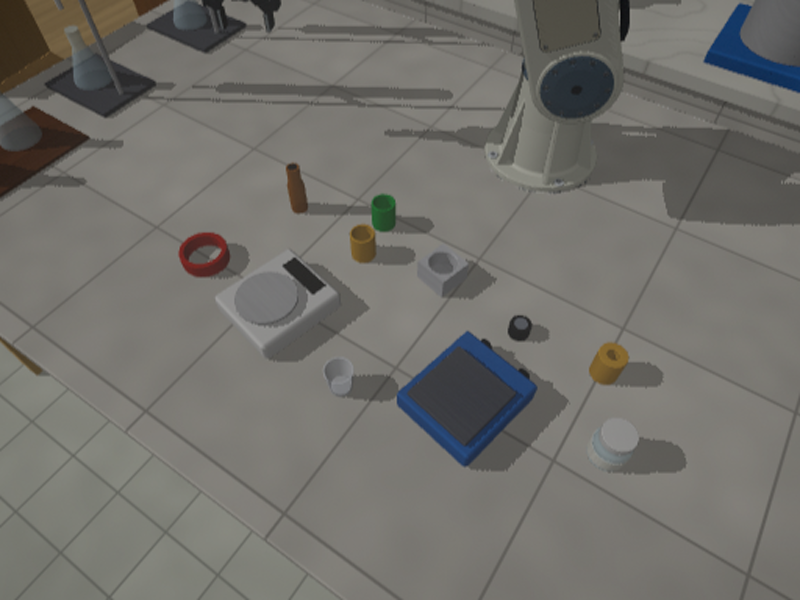

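View pics/top0.png

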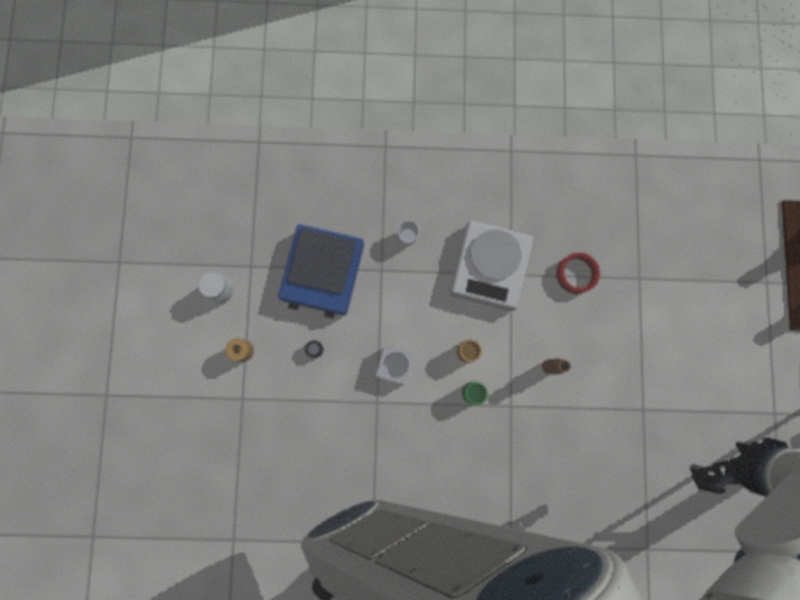

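Scene (800x600): wide sleeve candidates are brass (363,243), brass (609,363) with a thick wall and small hole, and green (383,212), the look-alike. The open-bored brass at (363,243) fits the description. Block (443,270), hotplate (467,395), bottle (297,188), cap (520,327). Next I'll take coarse positions and one crop to confirm.

```bash
cat > h.py <<'E'
import numpy as np,cv2
from rig import r
from scipy.spatial.transform import Rotation as Ro
def cam(n,s=None):
    c=r.camera_info(n)
    if n!="wrist":
        R=cv2.Rodrigues(c["rvec"])[0]; return c["K"],R,np.array(c["tvec"]).ravel()
    s=s or r.sense()
    T=np.eye(4); T[:3,:3]=Ro.from_euler("xyz",s["tcp_rot"]).as_matrix(); T[:3,3]=s["eef_pos"]
    M=np.linalg.inv(T@c["mount"]); return c["K"],M[:3,:3],M[:3,3]
def w(C,u,v,z):
    K,R,t=C; o=-R.T@t; d=R.T@np.linalg.inv(K)@[u,v,1]; return o+d*(z-o[2])/d[2]
def p(C,X):
    K,R,t=C; q=K@(R@np.asarray(X,float)+t); return q[:2]/q[2]
def togo(x,y,z,yaw):
    """shift/turn numbers for one call from the measured pose to x,y,z, tool down, yaw"""
    s=r.sense(); R=Ro.from_euler("xyz",s["tcp_rot"]); G=Ro.from_euler("xyz",[np.pi,0,yaw])
    a=R.inv().apply(np.array([x,y,z])-s["eef_pos"])/200; b=(R.inv()*G).as_rotvec()/np.pi
    print("togo",a.round(4),b.round(4),"mm",(a*200).round(1))
E
python3 - <<'E'
from h import *
k=512/800
for n,L in {"top":dict(block=(397,364,45),wide=(469,350,60),narrow=(237,349,60),cap=(314,348,28),hot=(322,262,60),bottle=(565,366,110),green=(475,392,60),bal=(494,255,56),beak=(409,230,50),jar=(211,285,75),tape=(578,273,15)),
 "scene":dict(block=(443,262,45),wide=(363,233,60),narrow=(612,354,60),cap=(520,323,28),hot=(465,392,60),bottle=(293,167,110),green=(384,201,60))}.items():
    C=cam(n)
    for a,(u,v,z) in L.items(): print(n,a,w(C,u*k,v*k,z).round(0)[:2])
im=cv2.imread("raw_scene.png")
cv2.imwrite("pics/c1.png",np.hstack([cv2.resize(im[110:190,200:280],(400,400)),cv2.resize(im[195:275,350:430],(400,400))]))
E
```

```text
top block [430.  -4.]
top wide [ 463. -154.]
top narrow [451. 329.]
top cap [459. 174.]
top hot [640. 162.]
top bottle [ 434. -341.]
top green [ 376. -168.]
top bal [ 669. -207.]
top beak [719. -22.]
top jar [581. 388.]
top tape [ 643. -402.]
scene block [428.   4.]
scene wide [ 462. -150.]
scene narrow [453. 333.]
scene cap [459. 179.]
scene hot [642. 171.]
scene bottle [ 434. -333.]
scene green [ 371. -165.]
```

View pics/c1.png

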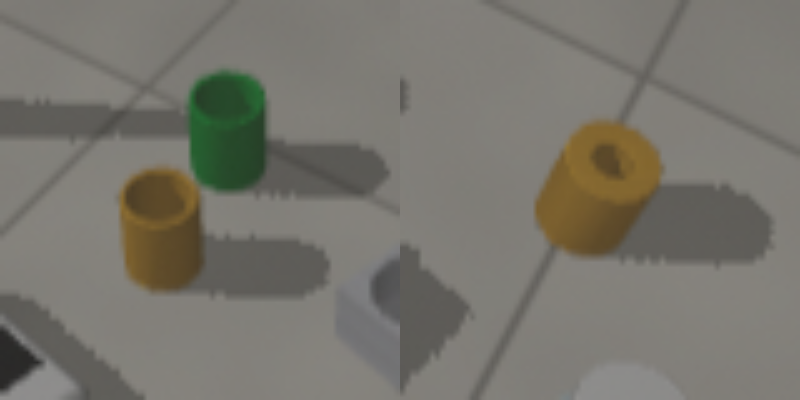

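Confirmed: the brass sleeve at (363,243) has the wide bore and the other brass one the narrow bore; green is left alone. The top and scene cameras agree within about 8 mm, so I'll refine with the wrist camera. First over the block.

```bash
python3 - <<'E'
from h import *
togo(430,0,200,0)
E
```

```text
togo [ 1.9276 -2.1706  0.156 ] [-4.00e-04  1.00e-04  1.46e-01] mm [ 385.5 -434.1   31.2]
```

```bash
python3 -m inch '[[[0.5,-0.5,0,0,0,0.04],[0.9,-1,0.05,0,0,0.08],[0.9,-1,0.08,0,0,0.146],[0.9,-1,0.08,0,0,0.146],[0.9,-1,0.08,0,0,0.146],[0.9,-1,0.08,0,0,0.146],[0.9,-1,0.08,0,0,0.146],[0.9,-1,0.08,0,0,0.146]]]' 1 40; python3 - <<'E'
from h import *
togo(430,0,200,0)
E
```

```text
clock: 0.77
eef_pos: [349.5, -297.3, 214.6]
tcp_rot: [-3.139, 0.001, 0.003]
contact_force: [-0.0, -0.4, 0.2]
opening: 0.999
grasp_force: 0.0
togo [ 0.4069 -1.4853  0.0761] [-0.0007  0.0004  0.0009] mm [  81.4 -297.1   15.2]
```

```bash
python3 -m inch '[[[0.2,-0.8,0.04,0,0,0],[0.3,-1,0.07,0,0,0],[0.4,-1,0.07,0,0,0],[0.4,-1,0.07,0,0,0],[0.4,-1,0.07,0,0,0],[0.4,-1,0.07,0,0,0],[0.4,-1,0.07,0,0,0]]]'; python3 -m inch '[[[0,-0.485,0,0,0,0],[0,-0.485,0,0,0,0],[0,-0.485,0,0,0,0],[0,-0.485,0,0,0,0],[0,-0.485,0,0,0,0]]]'; python3 - <<'E'
from h import *
s=r.sense();C=cam("wrist",s)
im=r.grab_frame("wrist")[...,::-1]; cv2.imwrite("raw_w1.png",im)
cv2.imwrite("pics/w1.png",cv2.resize(im,(800,600)))
print(s["eef_pos"],s["tcp_rot"])
E
```

```text
clock: 1.35
eef_pos: [430.5, -99.6, 201.1]
tcp_rot: [-3.141, 0.0, 0.004]
contact_force: [0.2, -0.4, 0.0]
opening: 1.0
grasp_force: 0.0
clock: 1.77
eef_pos: [429.6, -5.2, 201.3]
tcp_rot: [3.141, 0.0, 0.001]
contact_force: [-0.7, -0.2, 0.1]
opening: 0.996
grasp_force: 0.0
[429.55174426  -5.21801772 201.29884757] [3.14092508e+00 8.62720181e-05 1.21751080e-03]
```

View pics/w1.png

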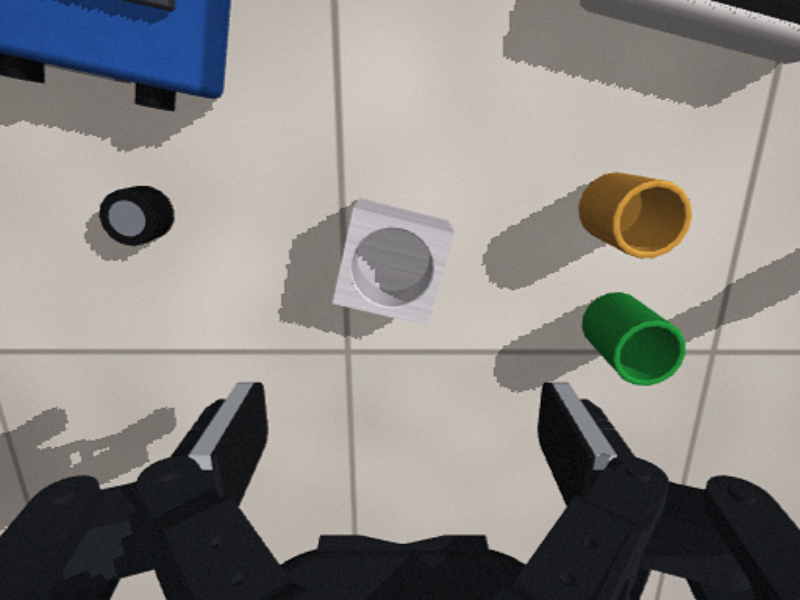

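Wrist view: block top face corners about (355,208), (449,233), (430,324), (333,303), well rim centre (393,267); wide brass sleeve rim centre (652,218), green look-alike (649,353), cap top (127,218).

```bash
cat > m1.py <<'E'
from h import *
C=cam("wrist"); k=.64
P=np.array([w(C,u*k,v*k,45)[:2] for u,v in [(355,208),(449,233),(430,324),(333,303)]])
e=np.roll(P,-1,0)-P
print(P.round(1),P.mean(0),np.hypot(*e.T).round(1),np.degrees(np.arctan2(e[:,1],e[:,0])).round(1))
for n,u,v,z in [("well",393,267,45),("wide",652,218,60),("cap",127,218,28),("green",649,353,60)]: print(n,w(C,u*k,v*k,z).round(1))
X=[[P[:,0].mean(),P[:,1].mean(),0]]
E
python3 m1.py
```

```text
[[465.7  23.6]
 [449.8 -35.7]
 [387.3 -24.8]
 [402.5  40.3]] [426.32938288   0.84510695] [61.4 63.4 66.8 65.4] [-105.   170.    76.9  -14.8]
well [4.274e+02 1.000e-01 4.500e+01]
wide [ 461.9 -155.5   60. ]
cap [456.6 177.3  28. ]
green [ 372.8 -168.3   60. ]
```

```bash
python3 - <<'E'
from h import *
togo(427,0.3,8,-0.23)
E
```

```text
togo [-0.0127 -0.0305  0.9664] [ 0.0002 -0.      0.0733] mm [ -2.5  -6.1 193.3]
```

```bash
python3 -m inch '[[[-0.0127,-0.0305,0.18,0,0,0.04],[-0.0127,-0.0305,0.36,0,0,0.0733],[-0.0127,-0.0305,0.5,0,0,0.0733],[-0.0127,-0.0305,0.6,0,0,0.0733],[-0.0127,-0.0305,0.7,0,0,0.0733],[-0.0127,-0.0305,0.7,0,0,0.0733]]]' 1 60; python3 -m inch '[[[0,0,0.07,0,0,0],[0,0,0.15,0,0,0],[0,0,0.22,0,0,0],[0,0,0.26,0,0,0],[0,0,0.26,0,0,0],[0,0,0.26,0,0,0]]]'; python3 -m inch '[[[0,0,0,0,0,0],[0,0,0,0,0,0],[0,0,0,0,0,0],[0,0,0,0,0,0],[0,0,0,0,0,0],[0,0,0,0,0,0],[0,0,0,0,0,0],[0,0,0,0,0,0]]]' -1 60
```

```text
clock: 2.32
eef_pos: [424.8, 0.0, 58.4]
tcp_rot: [3.14, 0.005, -0.232]
contact_force: [-1.4, 0.6, 0.6]
opening: 0.999
grasp_force: 0.0
clock: 2.82
eef_pos: [427.3, 1.1, 9.7]
tcp_rot: [3.141, 0.0, -0.231]
contact_force: [-0.4, -0.1, 0.9]
opening: 1.003
grasp_force: 0.0
clock: 3.48
eef_pos: [427.9, 1.6, 10.8]
tcp_rot: [-3.141, -0.002, -0.23]
contact_force: [-3.3, -1.3, 15.1]
opening: 0.767
grasp_force: 62.9
```

```bash
python3 -m inch '[[[0,0,-0.1,0,0,0],[0,0,-0.25,0,0,0],[0,0,-0.4,0,0,0],[0,0,-0.6,0,0,0],[0,0,-0.8,0,0,0],[0,0,-0.8,0,0,0]]]'; python3 - <<'E'
from h import *
togo(540,150,175,0)
E
```

```text
clock: 3.98
eef_pos: [431.0, 1.8, 176.4]
tcp_rot: [-3.139, -0.011, -0.23]
contact_force: [2.3, 1.1, -2.2]
opening: 0.763
grasp_force: 71.4
togo [ 0.3618 -0.8457  0.0129] [-0.0004 -0.0036 -0.0732] mm [  72.4 -169.1    2.6]
```

```bash
python3 -m inch '[[[0.08,-0.17,0,0,0,0],[0.16,-0.36,0,0,0,0],[0.24,-0.55,0,0,0,0],[0.3,-0.7,0,0,0,0],[0.36,-0.85,0,0,0,0],[0.36,-0.85,0,0,0,0],[0.36,-0.85,0,0,0,0],[0.36,-0.85,0,0,0,0]]]'; python3 - <<'E'
from h import *
s=r.sense();print(s["eef_pos"],s["tcp_rot"])
im=r.grab_frame("wrist")[...,::-1]
cv2.imwrite("pics/w2.png",cv2.resize(im,(800,600)))
E
```

```text
clock: 4.65
eef_pos: [534.8, 150.5, 168.5]
tcp_rot: [3.14, 0.002, -0.229]
contact_force: [-0.9, -0.8, -2.8]
opening: 0.763
grasp_force: 71.3
[534.77173368 150.52870937 168.49833197] [ 3.14042778e+00  1.68620292e-03 -2.29444376e-01]
```

View pics/w2.png

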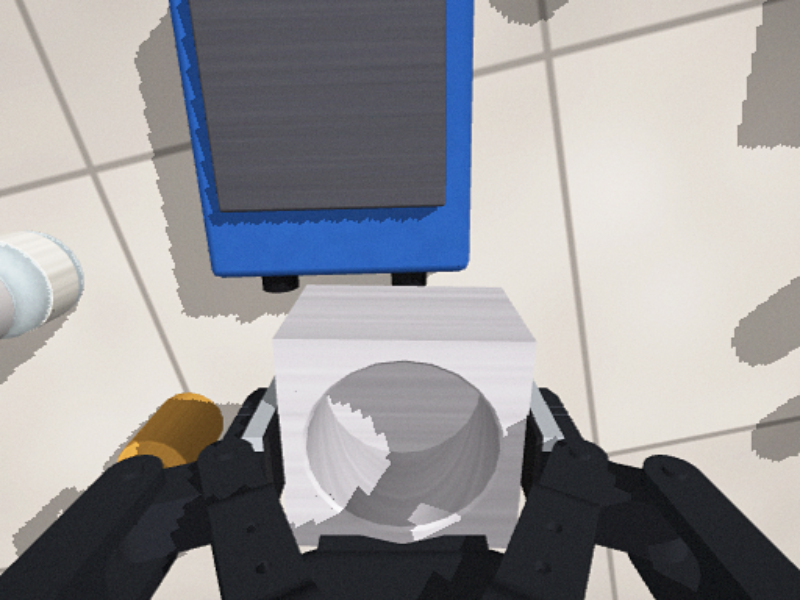

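Gripped block hangs straight; hotplate's dark top has front corners at (219,210) and (444,206), and well rim centre is about (403,445).

```bash
python3 - <<'E'
from h import *
s=r.sense();C=cam("wrist",s);k=.64
a=w(C,219*k,210*k,60)[:2];b=w(C,444*k,206*k,60)[:2]
l=w(C,191*k,0,60)[:2];q=w(C,446*k,0,60)[:2]
d=b-a;n=np.array([-d[1],d[0]])/np.hypot(*d);print(a,b,np.hypot(*d),np.degrees(np.arctan2(*n[::-1])),(l-a)/np.hypot(*(l-a)),(q-b)/np.hypot(*(q-b)))
c=(a+b)/2+60*n;print("centre",c)
zt=s["eef_pos"][2]+34.5
for u,v in [(306,445),(500,445),(403,361),(403,540)]: print(w(C,u*k,v*k,zt).round(1))
togo(*c,s["eef_pos"][2],s["tcp_rot"][2])
E
```

```text
[597.59180652 234.0495496 ] [572.52764362 118.26869463] 118.46273100763693 -12.21487043282005 [ 0.97607638 -0.21742791] [ 0.97751139 -0.21088261]
centre [643.70138594 163.46441416]
[541.8 174.8 203.1]
[529.8 124.1 203.1]
[560.1 143.8 203.1]
[504.  156.9 203.1]
togo [ 0.5156 -0.1893 -0.001 ] [0.0003 0.0005 0.    ] mm [103.1 -37.9  -0.2]
```

```bash
python3 -m inch '[[[0.15,-0.05,0,0,0,0],[0.3,-0.1,0,0,0,0],[0.45,-0.15,0,0,0,0],[0.516,-0.189,0.05,0,0,0],[0.516,-0.189,0.2,0,0,0],[0.516,-0.189,0.35,0,0,0],[0.516,-0.189,0.35,0,0,0],[0.516,-0.189,0.35,0,0,0]]]';python3 - <<'E'
from h import *
togo(643.7,163.5,71,-.2294)
E
```

```text
clock: 5.37
eef_pos: [643.0, 162.7, 97.9]
tcp_rot: [3.139, 0.004, -0.231]
contact_force: [-0.1, -0.3, -2.6]
opening: 0.765
grasp_force: 71.3
togo [ 0.0032 -0.005   0.1345] [ 0.0007  0.0013 -0.0006] mm [ 0.6 -1.  26.9]
```

```bash
python3 -m inch '[[[0.003,-0.005,0.04,0,0,0],[0.003,-0.005,0.08,0,0,0],[0.003,-0.005,0.11,0,0,0],[0.003,-0.005,0.125,0,0,0],[0.003,-0.005,0.13,0,0,0],[0.003,-0.005,0.13,0,0,0],[0.003,-0.005,0.13,0,0,0]]]'
```

```text
clock: 5.95
eef_pos: [646.0, 165.0, 73.6]
tcp_rot: [-3.141, -0.0, -0.23]
contact_force: [0.9, 0.3, -2.8]
opening: 0.763
grasp_force: 71.3
```

```bash
python3 -m inch '[[[-0.008,0.003,0.008,0,0,0],[-0.01,0.003,0.016,0,0,0],[-0.01,0.003,0.016,0,0,0],[-0.01,0.003,0.016,0,0,0]]]'; python3 -m inch '[[[0,0,0,0,0,0],[0,0,0,0,0,0],[0,0,0,0,0,0],[0,0,0,0,0,0],[0,0,0,0,0,0]]]' 1; python3 -m inch '[[[0,0,-0.08,0,0,0],[0,0,-0.2,0,0,0],[0,0,-0.4,0,0,0],[0,0,-0.6,0,0,0],[0,0,-0.65,0,0,0],[0,0,-0.65,0,0,0]]]'; python3 - <<'E'
from h import *
s=r.sense();print(s["eef_pos"],s["tcp_rot"])
im=r.grab_frame("wrist")[...,::-1]
cv2.imwrite("pics/w3.png",cv2.resize(im,(800,600)))
E
```

```text
clock: 6.28
eef_pos: [644.0, 164.9, 71.0]
tcp_rot: [-3.141, -0.001, -0.23]
contact_force: [-3.1, -1.3, 6.3]
opening: 0.764
grasp_force: 72.2
clock: 6.7
eef_pos: [643.8, 164.9, 70.0]
tcp_rot: [-3.142, -0.0, -0.23]
contact_force: [-0.8, -0.4, 0.6]
opening: 0.999
grasp_force: 0.0
clock: 7.2
eef_pos: [646.1, 165.4, 204.6]
tcp_rot: [-3.138, -0.007, -0.23]
contact_force: [-0.2, -0.0, -0.1]
opening: 1.001
grasp_force: 0.0
[646.14469257 165.43178543 204.59903129] [-3.13819428 -0.00655181 -0.23022   ]
```

View pics/w3.png

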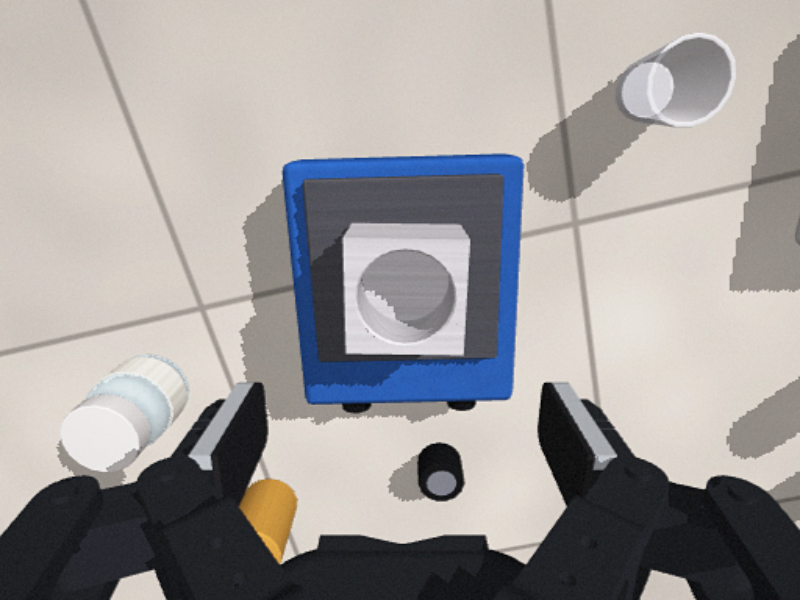

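Block flat on the plate, released; plate corners (305,180), (503,176), (497,357), (319,360), well rim centre (406,297).

```bash
python3 - <<'E'
from h import *
s=r.sense();C=cam("wrist",s);k=.64
P=np.array([w(C,u*k,v*k,60)[:2] for u,v in [(305,180),(503,176),(497,357),(319,360)]])
print(P.round(0),P.mean(0)); print("well",[w(C,u*k,v*k,105).round(1) for u,v in [(406,297),(406,250),(406,344),(357,297),(455,297)]])
print("block corners",np.mean([w(C,u*k,v*k,105) for u,v in [(343,237),(470,239),(463,355),(345,354)]],0))
togo(461.9,-155,200,0)
E
```

```text
[[711. 208.]
 [687.  95.]
 [573. 118.]
 [598. 233.]] [642.23029207 163.23657532]
well [array([642.4, 163.5, 105. ]), array([667.4, 157.7, 105. ]), array([615.8, 169.7, 105. ]), array([648.4, 188.9, 105. ]), array([636.5, 138. , 105. ])]
block corners [641.63344247 164.08299489 105.        ]
togo [-0.5253  1.7669  0.0048] [-0.0004 -0.0011 -0.0732] mm [-105.1  353.4    1. ]
```

```bash
python3 -m inch '[[[-0.1,0.2,0,0,0,0],[-0.2,0.5,0,0,0,-0.03],[-0.3,0.8,0,0,0,-0.073],[-0.4,1,0,0,0,-0.073],[-0.4,1,0,0,0,-0.073],[-0.4,1,0,0,0,-0.073],[-0.4,1,0,0,0,-0.073],[-0.4,1,0,0,0,-0.073]]]'; python3 - <<'E'
from h import *
togo(461.9,-155,200,0)
E
```

```text
clock: 7.92
eef_pos: [519.9, -11.8, 199.1]
tcp_rot: [-3.141, 0.001, -0.002]
contact_force: [0.3, -0.2, 0.0]
opening: 1.005
grasp_force: 0.0
togo [-0.2881  0.7167 -0.0043] [-0.0001  0.0004 -0.0007] mm [-57.6 143.3  -0.9]
```

```bash
python3 -m inch '[[[-0.1,0.25,0,0,0,0],[-0.2,0.5,0,0,0,0],[-0.288,0.716,0,0,0,0],[-0.288,0.716,0,0,0,0],[-0.288,0.716,0,0,0,0],[-0.288,0.716,0,0,0,0],[-0.288,0.716,0,0,0,0],[-0.288,0.716,0,0,0,0]]]'; python3 - <<'E'
from h import *
s=r.sense();print(s["eef_pos"],s["tcp_rot"])
im=r.grab_frame("wrist")[...,::-1]
cv2.imwrite("pics/w4.png",cv2.resize(im,(800,600)))
E
```

```text
clock: 8.58
eef_pos: [463.4, -153.6, 199.8]
tcp_rot: [-3.141, 0.0, 0.001]
contact_force: [0.3, -0.2, 1.1]
opening: 1.004
grasp_force: 0.0
[ 463.36966833 -153.5909951   199.75785121] [-3.14112302e+00  1.80196763e-04  6.60161468e-04]
```

View pics/w4.png

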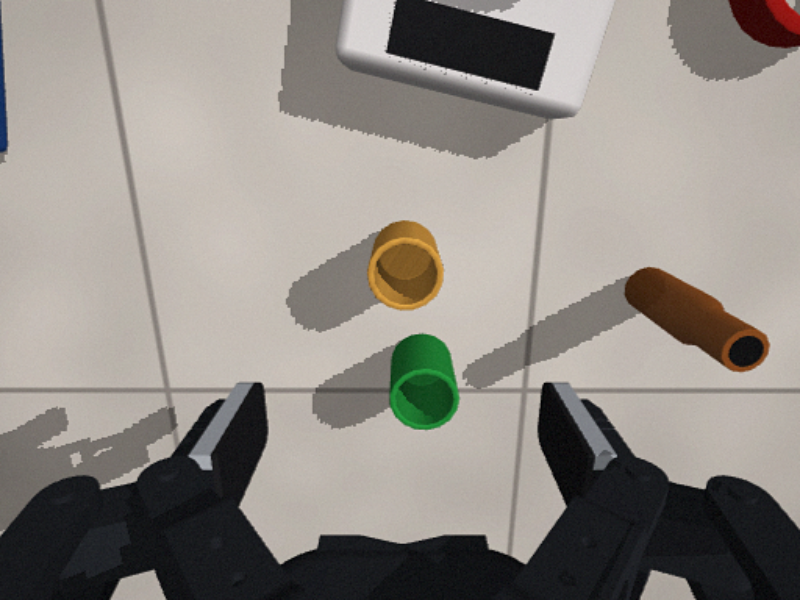

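Wide sleeve rim centre (405,273); green (424,399) behind it, clear of the fingers; bottle mouth (746,351).

```bash
python3 - <<'E'
from h import *
s=r.sense();C=cam("wrist",s);k=.64
c=w(C,405.5*k,273.5*k,60);print(c,[w(C,u*k,v*k,60).round(1)[:2] for u,v in[(367,273),(444,273),(405,237),(405,310)]])
print("bottle",w(C,746*k,351*k,110))
togo(c[0],c[1],34,0)
E
```

```text
[ 461.51269575 -155.716496     60.        ] [array([ 461.8, -131.9]), array([ 461.8, -179.5]), array([ 484.4, -155.4]), array([ 437.4, -155.5])]
bottle [ 432.8203364  -338.53934831  110.        ]
togo [-0.0088  0.011   0.8291] [-0.0001  0.      0.0003] mm [ -1.8   2.2 165.8]
```

```bash
python3 -m inch '[[[-0.0088,0.011,0.15,0,0,0],[-0.0088,0.011,0.3,0,0,0],[-0.0088,0.011,0.45,0,0,0],[-0.0088,0.011,0.6,0,0,0],[-0.0088,0.011,0.7,0,0,0],[-0.0088,0.011,0.78,0,0,0],[-0.0088,0.011,0.83,0,0,0],[-0.0088,0.011,0.83,0,0,0]]]'; python3 -m inch '[[[0,0,0,0,0,0],[0,0,0,0,0,0],[0,0,0,0,0,0],[0,0,0,0,0,0]]]'; python3 -m inch '[[[0,0,0,0,0,0],[0,0,0,0,0,0],[0,0,0,0,0,0],[0,0,0,0,0,0],[0,0,0,0,0,0],[0,0,0,0,0,0],[0,0,0,0,0,0],[0,0,0,0,0,0]]]' -1 40;  python3 -m inch '[[[0,0,-0.05,0,0,0],[0,0,-0.1,0,0,0],[0,0,-0.3,0,0,0],[0,0,-0.5,0,0,0],[0,0,-0.7,0,0,0],[0,0,-0.9,0,0,0],[0,0,-0.9,0,0,0],[0,0,-0.9,0,0,0]]]'; python3 - <<'E'
from h import *
togo(642.8,164.2,210,0)
E
```

```text
clock: 9.3
eef_pos: [460.0, -155.8, 32.3]
tcp_rot: [-3.14, 0.003, 0.0]
contact_force: [0.1, 0.2, 0.4]
opening: 1.001
grasp_force: 0.0
clock: 9.63
eef_pos: [461.5, -157.2, 35.1]
tcp_rot: [3.141, -0.002, -0.001]
contact_force: [0.0, -0.2, -0.3]
opening: 0.999
grasp_force: 0.0
clock: 10.3
eef_pos: [460.9, -157.1, 34.7]
tcp_rot: [3.142, -0.0, -0.001]
contact_force: [-2.6, 1.5, 10.0]
opening: 0.557
grasp_force: 39.7
clock: 10.97
eef_pos: [462.2, -157.5, 217.1]
tcp_rot: [3.14, -0.006, -0.001]
contact_force: [0.4, 0.2, -1.5]
opening: 0.555
grasp_force: 42.3
togo [ 0.9015 -1.6095  0.0375] [ 0.0006 -0.0018 -0.0003] mm [ 180.3 -321.9    7.5]
```

```bash
python3 -m inch '[[[0.1,-0.2,0,0,0,0],[0.25,-0.4,0,0,0,0],[0.4,-0.6,0,0,0,0],[0.5,-0.8,0,0,0,0],[0.5,-0.9,0,0,0,0],[0.5,-0.9,0,0,0,0],[0.5,-0.9,0,0,0,0],[0.5,-0.9,0,0,0,0]]]'; python3 -m inch '[[[0.1,-0.2,0.04,0,0,0],[0.25,-0.4,0.04,0,0,0],[0.35,-0.6,0.04,0,0,0],[0.4,-0.709,0.04,0,0,0],[0.4,-0.709,0.04,0,0,0],[0.4,-0.709,0.04,0,0,0],[0.4,-0.709,0.04,0,0,0],[0.4,-0.709,0.04,0,0,0]]]';python3 - <<'E'
from h import *
s=r.sense();print(s["eef_pos"],s["tcp_rot"])
im=r.grab_frame("wrist")[...,::-1]
cv2.imwrite("pics/w5.png",cv2.resize(im,(800,600)))
togo(642.8,164.2,150,0)
E
```

```text
clock: 11.63
eef_pos: [559.6, 22.9, 212.5]
tcp_rot: [3.141, 0.003, 0.0]
contact_force: [-0.4, -0.7, -1.7]
opening: 0.549
grasp_force: 42.4
clock: 12.3
eef_pos: [640.2, 162.7, 205.6]
tcp_rot: [3.141, 0.001, -0.003]
contact_force: [0.0, -0.9, -1.8]
opening: 0.555
grasp_force: 42.6
[640.19236619 162.66589478 205.59488855] [ 3.14083174e+00  1.45601481e-03 -2.50134644e-03]
togo [ 0.0124 -0.0075  0.2794] [ 0.0002  0.0003 -0.0008] mm [ 2.5 -1.5 55.9]
```

View pics/w5.png

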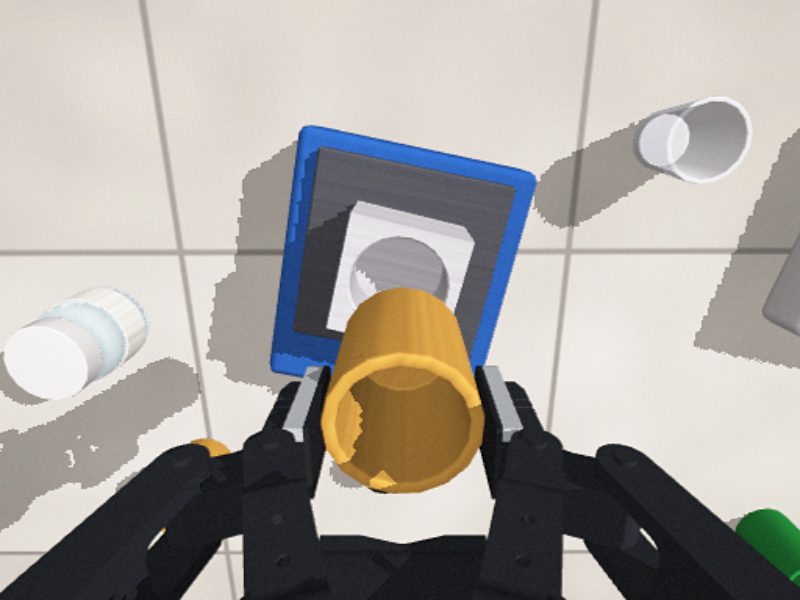

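Sleeve held upright, outer rim spans x 321–485, y 353–494; well rim below spans x 350–447, top 237.

```bash
cat > t.py <<'E'
from h import *
C=cam("wrist");k=.64
m=lambda pts,z: np.array([w(C,u*k,v*k,z)[:2] for u,v in pts])
S=m([(321,423),(485,423),(403,353),(403,494)],231); W=m([(350,284),(447,284),(398,237)],105)
print(S.round(1),S[:2].mean(0),S[2:].mean(0)); print(W.round(1),W[:2].mean(0),W[2]-[26.5,0])
togo(642.8,164.2,112,0)
E
python3 t.py
```

```text
[[642.2 186. ]
 [642.  138.9]
 [664.2 162.4]
 [617.  162.5]] [642.07103792 162.42035971] [640.61714372 162.42730503]
[[644.1 190.6]
 [643.9 138.5]
 [669.6 164.6]] [644.00020327 164.51227326] [643.13392426 164.6316405 ]
togo [ 0.0126 -0.0076  0.4694] [ 0.0002  0.0003 -0.0008] mm [ 2.5 -1.5 93.9]
```

```bash
python3 -m inch '[[[0.0105,-0.0095,0.1,0,0,0],[0.0105,-0.0095,0.2,0,0,0],[0.0105,-0.0095,0.3,0,0,0],[0.0105,-0.0095,0.3,0,0,0],[0.0105,-0.0095,0.3,0,0,0],[0.0105,-0.0095,0.3,0,0,0],[0.0105,-0.0095,0.3,0,0,0],[0.0105,-0.0095,0.3,0,0,0]]]'; python3 - <<'E'
from h import *
togo(642.3,164.7,108,0)
E
```

```text
clock: 13.02
eef_pos: [643.9, 166.5, 147.6]
tcp_rot: [-3.141, -0.002, -0.001]
contact_force: [0.6, -0.0, -1.8]
opening: 0.554
grasp_force: 42.6
togo [-0.0084  0.0093  0.1982] [-0.0002 -0.0007 -0.0003] mm [-1.7  1.9 39.6]
```

```bash
python3 -m inch '[[[0,0,0,0,0,0],[0,0,0,0,0,0],[0,0,0,0,0,0],[0,0,0,0,0,0],[0,0,0,0,0,0],[0,0,0,0,0,0]]]';  python3 - <<'E'
from h import *
togo(642.3,164.7,108,0)
E
```

```text
clock: 13.52
eef_pos: [643.1, 166.6, 146.0]
tcp_rot: [3.142, 0.0, -0.001]
contact_force: [0.3, 0.0, -1.1]
opening: 0.557
grasp_force: 42.6
togo [-0.0039  0.0094  0.1902] [ 0.      0.     -0.0002] mm [-0.8  1.9 38. ]
```

```bash
python3 -m inch '[[[-0.004,0.008,0.01,0,0,0],[-0.004,0.008,0.03,0,0,0],[-0.004,0.008,0.05,0,0,0],[-0.004,0.008,0.065,0,0,0],[-0.004,0.008,0.08,0,0,0],[-0.004,0.008,0.08,0,0,0],[-0.004,0.008,0.08,0,0,0]]]'
```

```text
clock: 14.1
eef_pos: [642.1, 164.9, 129.7]
tcp_rot: [3.141, 0.001, -0.001]
contact_force: [-0.2, -0.5, -1.8]
opening: 0.552
grasp_force: 42.6
```

Sleeve bottom is about 10 mm into the well without contact; continuing down.

```bash
python3 -m inch '[[[0,0,0.02,0,0,0],[0,0,0.045,0,0,0],[0,0,0.07,0,0,0],[0,0,0.09,0,0,0],[0,0,0.11,0,0,0],[0,0,0.115,0,0,0],[0,0,0.115,0,0,0],[0,0,0.115,0,0,0]]]'
```

```text
clock: 14.77
eef_pos: [642.4, 165.0, 107.1]
tcp_rot: [-3.142, 0.0, -0.001]
contact_force: [0.1, -0.5, -2.0]
opening: 0.561
grasp_force: 42.6
```

```bash
python3 -m inch '[[[0,0,0.006,0,0,0],[0,0,0.01,0,0,0],[0,0,0.012,0,0,0],[0,0,0.012,0,0,0]]]'; python3 -m inch '[[[0,0,0,0,0,0],[0,0,0,0,0,0],[0,0,0,0,0,0],[0,0,0,0,0,0],[0,0,0,0,0,0]]]' 1; python3 -m inch '[[[0,0,-0.08,0,0,0],[0,0,-0.2,0,0,0],[0,0,-0.4,0,0,0],[0,0,-0.6,0,0,0],[0,0,-0.65,0,0,0],[0,0,-0.65,0,0,0],[0,0,-0.65,0,0,0],[0,0,-0.65,0,0,0]]]'; python3 - <<'E'
from h import *
s=r.sense();print(s["eef_pos"],s["tcp_rot"])
im=r.grab_frame("wrist")[...,::-1]
cv2.imwrite("pics/w6.png",cv2.resize(im[60:300,120:440],(800,600)))
togo(432.8,-338.5,240,0)
E
```

```text
clock: 15.1
eef_pos: [642.4, 165.0, 104.9]
tcp_rot: [-3.142, -0.0, -0.001]
contact_force: [-0.7, 0.6, -0.3]
opening: 0.558
grasp_force: 42.6
clock: 15.52
eef_pos: [642.4, 165.0, 104.8]
tcp_rot: [-3.141, -0.0, -0.001]
contact_force: [0.2, 0.1, -0.1]
opening: 1.005
grasp_force: 0.0
clock: 16.18
eef_pos: [641.4, 164.7, 233.1]
tcp_rot: [3.141, 0.002, -0.001]
contact_force: [-0.6, -0.7, -0.5]
opening: 0.997
grasp_force: 0.0
[641.4302052  164.74206595 233.14267917] [ 3.14106012e+00  2.13360454e-03 -8.06956414e-04]
togo [-1.0404  2.5169 -0.0315] [ 0.0002  0.0009 -0.0003] mm [-208.1  503.4   -6.3]
```

View pics/w6.png

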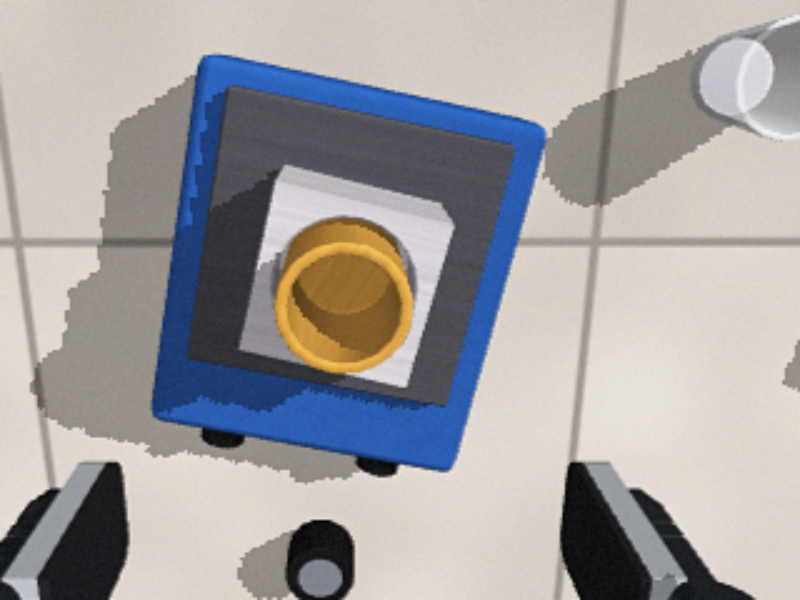

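Sleeve sits squarely in the well (rim centre at crop (344,307)), block undisturbed. Now to the bottle.

```bash
python3 -c "
from h import *
C=cam('wrist');print(w(C,257.6,182.8,130),w(C,248.4,290.8,28))"
python3 -m inch '[[[-0.08,0.2,0,0,0,0],[-0.16,0.4,0,0,0,0],[-0.24,0.6,0,0,0,0],[-0.32,0.8,0,0,0,0],[-0.42,1,0,0,0,0],[-0.42,1,0,0,0,0],[-0.42,1,0,0,0,0]]]'
python3 -m inch '[[[-0.08,0.2,0,0,0,0],[-0.16,0.4,0,0,0,0],[-0.24,0.6,0,0,0,0],[-0.32,0.8,0,0,0,0],[-0.42,1,0,0,0,0],[-0.42,1,0,0,0,0],[-0.42,1,0,0,0,0]]]'
python3 -m inch '[[[-0.08,0.2,0,0,0,0],[-0.16,0.4,0,0,0,0],[-0.2,0.52,0,0,0,0],[-0.2,0.52,0,0,0,0],[-0.2,0.52,0,0,0,0],[-0.2,0.52,0,0,0,0],[-0.2,0.52,0,0,0,0],[-0.2,0.52,0,0,0,0]]]'
python3 - <<'E'
from h import *
s=r.sense();print(s["eef_pos"],s["tcp_rot"])
im=r.grab_frame("wrist")[...,::-1]
cv2.imwrite("pics/w7.png",cv2.resize(im[60:300,120:440],(800,600)))
E
```

```text
[643.18808509 164.32528757 130.        ] [455.93026645 176.86849282  28.        ]
clock: 16.82
eef_pos: [556.2, -37.2, 233.3]
tcp_rot: [3.141, 0.003, -0.004]
contact_force: [0.0, -0.3, 0.2]
opening: 0.998
grasp_force: 0.0
clock: 17.4
eef_pos: [473.5, -236.2, 233.8]
tcp_rot: [-3.141, 0.001, -0.004]
contact_force: [0.2, 0.2, 0.5]
opening: 0.998
grasp_force: 0.0
clock: 18.07
eef_pos: [434.7, -337.4, 234.5]
tcp_rot: [-3.141, 0.0, 0.001]
contact_force: [-0.6, 0.4, -0.7]
opening: 1.006
grasp_force: 0.0
[ 434.71174558 -337.39960402  234.50932393] [-3.14105527e+00  1.02399060e-04  1.01806275e-03]
```

View pics/w7.png

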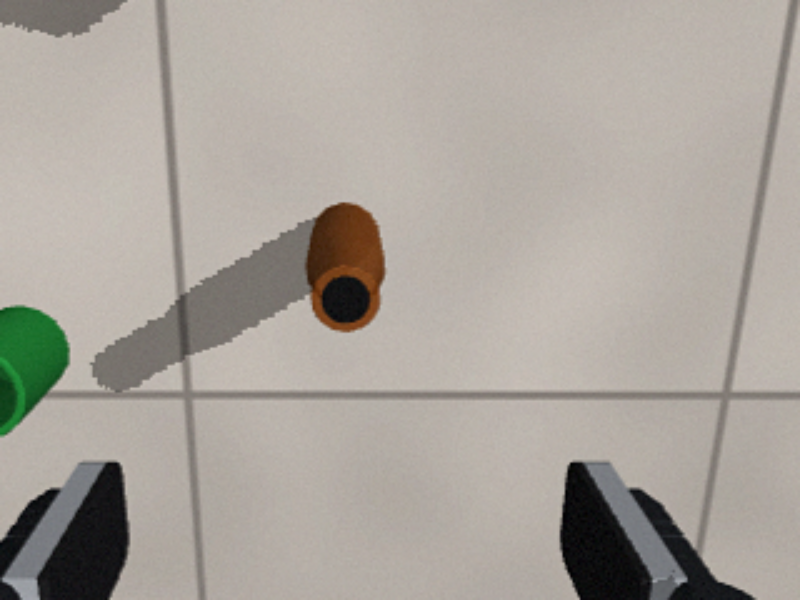

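Bottle mouth centre at crop (345,299); nothing near it for the fingers.

```bash
python3 - <<'E'
from h import *
c=w(cam("wrist"),258.2,179.6,110);print(c)
togo(c[0]-.5,c[1]+.5,76,0)
E
```

```text
[ 432.91244752 -338.46339069  110.        ]
togo [-0.011   0.0019  0.7931] [-0.0001  0.      0.0003] mm [ -2.2   0.4 158.6]
```

```bash
python3 -m inch '[[[-0.011,0.003,0.15,0,0,0],[-0.011,0.003,0.3,0,0,0],[-0.011,0.003,0.42,0,0,0],[-0.011,0.003,0.52,0,0,0],[-0.011,0.003,0.62,0,0,0],[-0.011,0.003,0.7,0,0,0],[-0.011,0.003,0.76,0,0,0],[-0.011,0.003,0.79,0,0,0]]]'; python3 -m inch '[[[0,0,0,0,0,0],[0,0,0,0,0,0],[0,0,0,0,0,0],[0,0,0,0,0,0]]]'; python3 -m inch '[[[0,0,0,0,0,0],[0,0,0,0,0,0],[0,0,0,0,0,0],[0,0,0,0,0,0],[0,0,0,0,0,0],[0,0,0,0,0,0],[0,0,0,0,0,0],[0,0,0,0,0,0]]]' -1 30;  python3 -m inch '[[[0,0,0,0,0,0],[0,0,0,0,0,0],[0,0,-0.05,0,0,0],[0,0,-0.1,0,0,0],[0,0,-0.2,0,0,0],[0,0,-0.3,0,0,0],[0,0,-0.3,0,0,0],[0,0,-0.3,0,0,0]]]'
```

```text
clock: 18.78
eef_pos: [431.4, -338.5, 75.2]
tcp_rot: [-3.14, 0.001, -0.0]
contact_force: [0.5, 0.7, 0.1]
opening: 1.002
grasp_force: 0.0
clock: 19.12
eef_pos: [432.3, -339.9, 77.7]
tcp_rot: [3.14, -0.001, -0.001]
contact_force: [-0.6, 0.6, -0.2]
opening: 1.004
grasp_force: 0.0
clock: 19.78
eef_pos: [431.8, -339.5, 76.8]
tcp_rot: [3.142, -0.0, -0.001]
contact_force: [0.2, 0.1, 2.3]
opening: 0.285
grasp_force: 30.7
clock: 20.45
eef_pos: [432.5, -340.1, 138.3]
tcp_rot: [3.14, -0.002, -0.001]
contact_force: [-0.2, 0.2, -0.9]
opening: 0.287
grasp_force: 30.6
```

```bash

python3 -m inch '[[[0,0,-0.15,0,0,0],[0,0,-0.3,0,0,0],[0.05,-0.12,-0.45,0,0,0],[0.12,-0.3,-0.45,0,0,0],[0.2,-0.48,-0.45,0,0,0],[0.28,-0.66,-0.45,0,0,0],[0.34,-0.8,-0.45,0,0,0],[0.34,-0.8,-0.45,0,0,0]]]'
python3 -m inch '[[[0.08,-0.18,0,0,0,0],[0.15,-0.36,0,0,0,0],[0.23,-0.54,0,0,0,0],[0.3,-0.72,0,0,0,0],[0.38,-0.9,0,0,0,0],[0.42,-1,0,0,0,0],[0.42,-1,0,0,0,0],[0.42,-1,0,0,0,0]]]'
python3 - <<'E'
from h import *
togo(642.8,164.8,225,0)
E
```

```text
clock: 21.12
eef_pos: [500.9, -175.0, 225.9]
tcp_rot: [-3.139, 0.0, 0.002]
contact_force: [-0.5, -0.3, 0.1]
opening: 0.289
grasp_force: 30.6
clock: 21.78
eef_pos: [583.6, 21.0, 225.6]
tcp_rot: [3.141, 0.002, 0.001]
contact_force: [-1.2, 0.0, -0.9]
opening: 0.286
grasp_force: 30.5
togo [ 0.2972 -0.7185  0.002 ] [0.0001 0.0006 0.0005] mm [  59.4 -143.7    0.4]
```

```bash

python3 -m inch '[[[0.07,-0.17,0,0,0,0],[0.14,-0.34,0,0,0,0],[0.21,-0.5,0,0,0,0],[0.27,-0.65,0,0,0,0],[0.297,-0.718,0,0,0,0],[0.297,-0.718,0,0,0,0],[0.297,-0.718,0,0,0,0],[0.297,-0.718,0,0,0,0]]]'
python3 -m inch '[[[0,0,0,0,0,0],[0,0,0,0,0,0],[0,0,0,0,0,0],[0,0,0,0,0,0],[0,0,0,0,0,0],[0,0,0,0,0,0]]]'
python3 - <<'E'
from h import *
s=r.sense();print(s["eef_pos"],s["tcp_rot"])
im=r.grab_frame("wrist")[...,::-1]
cv2.imwrite("pics/w8.png",cv2.resize(im[60:300,120:440],(800,600)))
togo(642.5,165,225,0)
E
```

```text
clock: 22.45
eef_pos: [642.8, 162.0, 226.2]
tcp_rot: [3.141, 0.001, -0.002]
contact_force: [0.6, 0.1, -0.8]
opening: 0.288
grasp_force: 30.5
clock: 22.95
eef_pos: [643.5, 163.8, 226.8]
tcp_rot: [-3.142, -0.0, -0.001]
contact_force: [-0.2, -0.7, -0.3]
opening: 0.286
grasp_force: 30.5
[643.49935934 163.81275569 226.78603276] [-3.14158668e+00 -1.21454808e-04 -9.20290277e-04]
togo [-0.005  -0.0056  0.0088] [-0.     -0.     -0.0003] mm [-1.  -1.1  1.8]
```

View pics/w8.png

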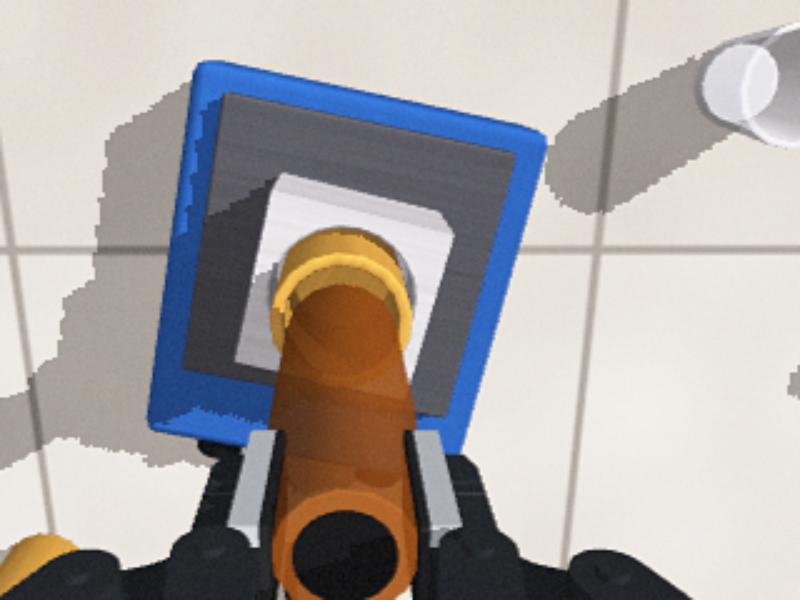

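Bottle hangs upright above the sleeve; sleeve rim spans x 270–413 with top edge 253, bottle foot's far edge at (343,285), its width roughly 283–405.

```bash
python3 - <<'E'
from h import *
C=cam("wrist");f=lambda u,v,z:w(C,120+u*.4,60+v*.4,z).round(1)[:2]
print("sleeve",f(270,318,130),f(413,318,130),"far edge-24",f(341,253,130)-[24,0],"near",f(341,381,130)+[24,0])
print("foot",f(343,285,150)-[17,0],f(283,330,150),f(405,330,150))
print("mouth",f(344,491,260)-[13,0],f(272,555,260),f(417,555,260))
E
```

```text
sleeve [643.8 188.1] [643.8 140.7] far edge-24 [641.9 164.5] near [645.1 164.6]
foot [643.9 163.9] [646.7 182.2] [646.6 144.9]
mouth [644.5 163.7] [645.1 175.9] [645.1 151.3]
```

```bash

python3 -m inch '[[[-0.004,-0.0045,0.02,0,0,0],[-0.004,-0.0045,0.04,0,0,0],[-0.004,-0.0045,0.06,0,0,0],[-0.004,-0.0045,0.06,0,0,0],[-0.004,-0.0045,0.06,0,0,0],[-0.004,-0.0045,0.06,0,0,0],[-0.004,-0.0045,0.06,0,0,0],[-0.004,-0.0045,0.06,0,0,0]]]'
python3 - <<'E'
from h import *
togo(642.6,164.8,152,0)
E
```

```text
clock: 23.67
eef_pos: [642.9, 164.9, 214.9]
tcp_rot: [-3.141, -0.0, -0.001]
contact_force: [0.1, -0.3, -0.9]
opening: 0.288
grasp_force: 30.5
togo [-0.0014  0.0005  0.3145] [-0.     -0.0001 -0.0003] mm [-0.3  0.1 62.9]
```

```bash

python3 -m inch '[[[-0.001,0,0.02,0,0,0],[-0.001,0,0.04,0,0,0],[-0.001,0,0.06,0,0,0],[-0.001,0,0.08,0,0,0],[-0.001,0,0.1,0,0,0],[-0.001,0,0.1,0,0,0],[-0.001,0,0.1,0,0,0]]]'
python3 -m inch '[[[0,0,0.03,0,0,0],[0,0,0.06,0,0,0],[0,0,0.09,0,0,0],[0,0,0.12,0,0,0],[0,0,0.15,0,0,0],[0,0,0.17,0,0,0],[0,0,0.17,0,0,0],[0,0,0.17,0,0,0]]]'
```

```text
clock: 24.25
eef_pos: [642.3, 164.8, 194.2]
tcp_rot: [3.141, 0.001, -0.001]
contact_force: [0.0, 0.3, -1.1]
opening: 0.286
grasp_force: 30.5
clock: 24.92
eef_pos: [642.4, 164.8, 160.3]
tcp_rot: [3.141, 0.001, -0.001]
contact_force: [0.5, 0.3, -0.8]
opening: 0.289
grasp_force: 30.5
```

```bash

python3 -m inch '[[[0,0,0.01,0,0,0],[0,0,0.02,0,0,0],[0,0,0.03,0,0,0],[0,0,0.038,0,0,0],[0,0,0.041,0,0,0],[0,0,0.041,0,0,0],[0,0,0.041,0,0,0],[0,0,0.041,0,0,0]]]'
```

```text
clock: 25.58
eef_pos: [642.6, 164.9, 152.6]
tcp_rot: [-3.142, -0.0, -0.001]
contact_force: [0.9, 0.1, -0.3]
opening: 0.286
grasp_force: 30.5
```

```bash

python3 -m inch '[[[0,0,0.003,0,0,0],[0,0,0.005,0,0,0],[0,0,0.005,0,0,0],[0,0,0.005,0,0,0]]]'
python3 -m inch '[[[0,0,0,0,0,0],[0,0,0,0,0,0],[0,0,0,0,0,0],[0,0,0,0,0,0],[0,0,0,0,0,0],[0,0,0,0,0,0]]]' 1
python3 -m inch '[[[0,0,-0.08,0,0,0],[0,0,-0.2,0,0,0],[0,0,-0.35,0,0,0],[0,0,-0.5,0,0,0],[0,0,-0.6,0,0,0],[0,0,-0.6,0,0,0],[0,0,-0.6,0,0,0],[0,0,-0.6,0,0,0]]]'
python3 - <<'E'
from h import *
s=r.sense();print(s["eef_pos"],s["tcp_rot"])
im=r.grab_frame("wrist")[...,::-1]
cv2.imwrite("pics/w9.png",cv2.resize(im[60:300,120:440],(800,600)))
togo(455.9,177,150,0)
E
```

```text
clock: 25.92
eef_pos: [642.7, 164.9, 151.8]
tcp_rot: [-3.141, -0.001, -0.001]
contact_force: [-0.2, 0.9, 2.8]
opening: 0.286
grasp_force: 30.9
clock: 26.42
eef_pos: [642.5, 164.9, 151.4]
tcp_rot: [3.142, 0.0, -0.001]
contact_force: [0.7, 0.2, -0.4]
opening: 0.999
grasp_force: 0.0
clock: 27.08
eef_pos: [642.0, 164.7, 270.6]
tcp_rot: [3.141, 0.001, -0.001]
contact_force: [0.8, 0.6, -0.6]
opening: 1.0
grasp_force: 0.0
[641.99729019 164.70533632 270.58575875] [ 3.14131280e+00  1.11104755e-03 -8.70537286e-04]
togo [-0.9279 -0.0612  0.6019] [ 0.0002  0.0007 -0.0003] mm [-185.6  -12.2  120.4]
```

View pics/w9.png

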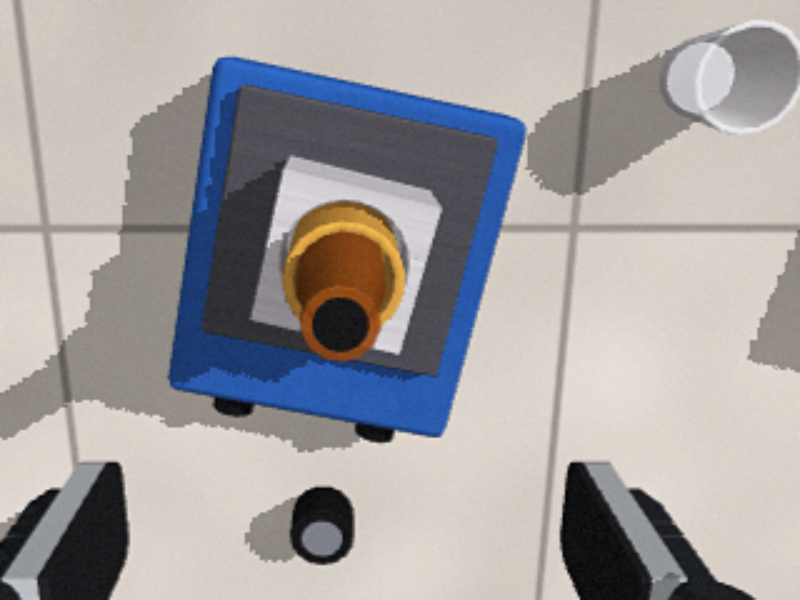

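Bottle seated in the sleeve, upright, mouth centre at crop (341,323); cap at (322,540).

```bash
python3 - <<'E'
from h import *
print(w(cam("wrist"),120+341*.4,60+323*.4,185))
E
python3 -m inch '[[[-0.18,-0.01,0,0,0,0],[-0.36,-0.03,0,0,0,0],[-0.54,-0.05,0,0,0,0],[-0.72,-0.06,0.1,0,0,0],[-0.86,-0.06,0.25,0,0,0],[-0.925,-0.06,0.4,0,0,0],[-0.925,-0.06,0.4,0,0,0],[-0.925,-0.06,0.4,0,0,0]]]'
python3 -m inch '[[[0,0,0,0,0,0],[0,0,0,0,0,0],[0,0,0,0,0,0],[0,0,0,0,0,0]]]'
python3 - <<'E'
from h import *
s=r.sense();print(s["eef_pos"],s["tcp_rot"])
C=cam("wrist",s);print("cap predicted px",p(C,[456,177,28]))
im=r.grab_frame("wrist")[...,::-1]
cv2.imwrite("pics/w10.png",cv2.resize(im[100:260,150:363],(800,600)))
E
```

```text
[644.13500261 165.29167007 185.        ]
clock: 27.8
eef_pos: [456.3, 176.6, 190.3]
tcp_rot: [3.14, 0.004, -0.0]
contact_force: [0.3, 0.0, 0.6]
opening: 1.005
grasp_force: 0.0
clock: 28.13
eef_pos: [458.9, 177.2, 192.4]
tcp_rot: [-3.141, -0.002, -0.001]
contact_force: [0.1, -0.8, -0.1]
opening: 1.001
grasp_force: 0.0
[458.86927976 177.22164619 192.42621298] [-3.14095289e+00 -1.67934496e-03 -1.27061840e-03]
cap predicted px [257.56318046 169.71058388]
```

View pics/w10.png

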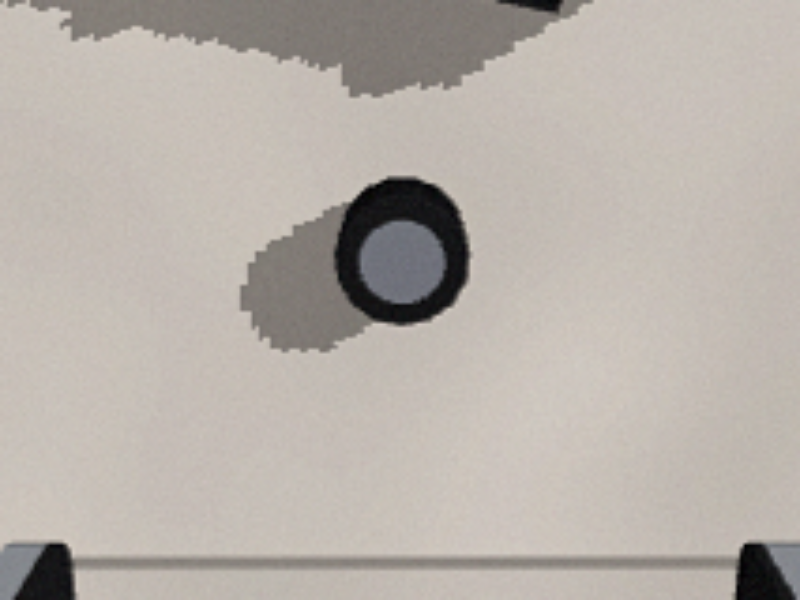

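Cap top disc centre at crop (402,261), i.e. (457,177)±1 as predicted; free space around it.

```bash
python3 - <<'E'
from h import *
c=w(cam("wrist"),257.0,169.6,28);print(c)
togo(c[0]-.5,c[1]+.4,5,0)
E
```

```text
[455.7769183  177.48259552  28.        ]
togo [-0.0175 -0.0032  0.936 ] [-0.0002 -0.0004 -0.0004] mm [ -3.5  -0.6 187.2]
```

```bash
python3 -m inch '[[[-0.0175,-0.003,0.15,0,0,0],[-0.0175,-0.003,0.3,0,0,0],[-0.0175,-0.003,0.45,0,0,0],[-0.0175,-0.003,0.6,0,0,0],[-0.0175,-0.003,0.75,0,0,0],[-0.0175,-0.003,0.83,0,0,0],[-0.0175,-0.003,0.86,0,0,0],[-0.0175,-0.003,0.86,0,0,0]]]'; python3 -m inch '[[[0,0,0.03,0,0,0],[0,0,0.055,0,0,0],[0,0,0.065,0,0,0],[0,0,0.065,0,0,0],[0,0,0.065,0,0,0],[0,0,0.065,0,0,0]]]'
```

```text
clock: 28.85
eef_pos: [453.6, 177.4, 18.5]
tcp_rot: [3.141, 0.002, -0.001]
contact_force: [0.2, -0.2, 0.0]
opening: 0.999
grasp_force: 0.0
clock: 29.35
eef_pos: [454.3, 177.7, 6.9]
tcp_rot: [-3.141, -0.001, -0.001]
contact_force: [0.3, 0.4, 1.3]
opening: 1.002
grasp_force: 0.0
```

```bash
python3 -m inch '[[[0.004,0,0.005,0,0,0],[0.005,0,0.009,0,0,0],[0.005,0,0.009,0,0,0],[0.005,0,0.009,0,0,0]]]'; python3 -m inch '[[[0,0,0,0,0,0],[0,0,0,0,0,0],[0,0,0,0,0,0],[0,0,0,0,0,0],[0,0,0,0,0,0],[0,0,0,0,0,0],[0,0,0,0,0,0],[0,0,0,0,0,0]]]' -1 25; python3 -m inch '[[[0,0,-0.05,0,0,0],[0,0,-0.2,0,0,0],[0,0,-0.4,0,0,0],[0,0,-0.6,0,0,0],[0,0,-0.8,0,0,0],[0,0,-1,0,0,0],[0,0,-1,0,0,0],[0,0,-1,0,0,0]]]'; python3 - <<'E'
from h import *
togo(642.6,165,230,0)
E
```

```text
clock: 29.68
eef_pos: [455.0, 177.6, 4.7]
tcp_rot: [3.142, 0.0, -0.001]
contact_force: [-0.6, -0.1, -0.4]
opening: 1.0
grasp_force: 0.0
clock: 30.35
eef_pos: [455.0, 177.6, 4.8]
tcp_rot: [3.142, -0.0, -0.001]
contact_force: [-1.8, -0.8, 5.6]
opening: 0.438
grasp_force: 24.9
clock: 31.02
eef_pos: [456.4, 178.2, 207.7]
tcp_rot: [-3.139, -0.005, -0.001]
contact_force: [-0.1, -0.1, -1.2]
opening: 0.434
grasp_force: 25.4
togo [ 0.9315  0.0649 -0.1067] [-0.0007 -0.0017 -0.0003] mm [186.3  13.  -21.3]
```

```bash
python3 -m inch '[[[0.1,0,-0.1,0,0,0],[0.25,0.02,-0.1,0,0,0],[0.42,0.03,-0.1,0,0,0],[0.6,0.05,-0.1,0,0,0],[0.77,0.065,-0.1,0,0,0],[0.9,0.065,-0.1,0,0,0],[0.935,0.065,-0.1,0,0,0],[0.935,0.065,-0.1,0,0,0]]]'; python3 -m inch '[[[0,0,0,0,0,0],[0,0,0,0,0,0],[0,0,0,0,0,0],[0,0,0,0,0,0],[0,0,0,0,0,0],[0,0,0,0,0,0]]]'; python3 - <<'E'
from h import *
s=r.sense();print(s["eef_pos"],s["tcp_rot"])
im=r.grab_frame("wrist")[...,::-1]
cv2.imwrite("pics/w11.png",cv2.resize(im[100:340,100:420],(800,600)))
E
```

```text
clock: 31.68
eef_pos: [642.6, 164.0, 222.5]
tcp_rot: [3.141, 0.003, -0.002]
contact_force: [-0.4, 0.3, -0.3]
opening: 0.439
grasp_force: 25.4
clock: 32.18
eef_pos: [641.7, 164.6, 225.0]
tcp_rot: [-3.141, -0.0, -0.001]
contact_force: [-0.6, 0.0, -0.5]
opening: 0.437
grasp_force: 25.4
[641.67196123 164.61821235 225.04666763] [-3.14145812e+00 -3.52247401e-04 -5.34679321e-04]
```

View pics/w11.png

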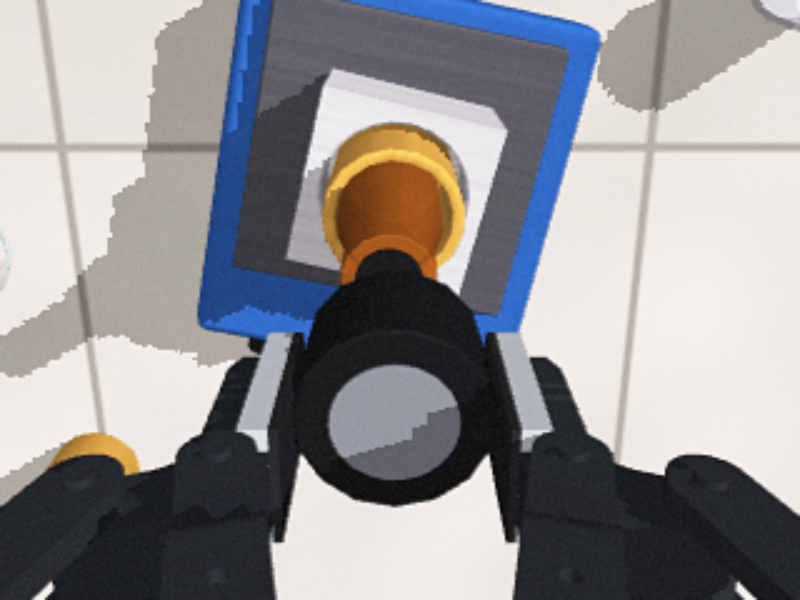

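Cap held level, top disc centre (394,422); bottle mouth's far edge at (390,235), neck spans x 343–437.

```bash
python3 - <<'E'
from h import *
C=cam("wrist");f=lambda u,v,z:w(C,100+u*.4,100+v*.4,z).round(1)[:2]
print("cap",f(394,422,248.2),"mouth",f(390,235,185)-[13,0],f(343,282,185),f(437,282,185))
E
```

```text
cap [643.2 164.4] mouth [643.6 165.3] [643.6 177.6] [643.5 153.1]
```

```bash
python3 -m inch '[[[0.002,-0.004,0.03,0,0,0],[0.002,-0.004,0.07,0,0,0],[0.002,-0.004,0.11,0,0,0],[0.002,-0.004,0.14,0,0,0],[0.002,-0.004,0.14,0,0,0],[0.002,-0.004,0.14,0,0,0],[0.002,-0.004,0.14,0,0,0],[0.002,-0.004,0.14,0,0,0]]]'; python3 - <<'E'
from h import *
togo(642.2,165.3,168,0)
E
```

```text
clock: 32.9
eef_pos: [642.7, 165.3, 197.0]
tcp_rot: [-3.141, -0.001, -0.001]
contact_force: [0.3, -0.5, -1.0]
opening: 0.435
grasp_force: 25.4
togo [-2.600e-03  1.000e-04  1.451e-01] [-0.     -0.0002 -0.0003] mm [-0.5  0.  29. ]
```

```bash
python3 -m inch '[[[-0.001,0,0.02,0,0,0],[-0.001,0,0.04,0,0,0],[-0.001,0,0.06,0,0,0],[-0.001,0,0.08,0,0,0],[-0.001,0,0.1,0,0,0],[-0.001,0,0.11,0,0,0],[-0.001,0,0.11,0,0,0],[-0.001,0,0.11,0,0,0]]]'; python3 -m inch '[[[0,0,0.01,0,0,0],[0,0,0.02,0,0,0],[0,0,0.028,0,0,0],[0,0,0.028,0,0,0],[0,0,0.028,0,0,0],[0,0,0.028,0,0,0]]]'
```

```text
clock: 33.57
eef_pos: [642.2, 165.3, 174.5]
tcp_rot: [3.142, 0.0, -0.001]
contact_force: [-1.5, -0.2, -0.6]
opening: 0.438
grasp_force: 25.4
clock: 34.07
eef_pos: [642.2, 165.3, 169.1]
tcp_rot: [-3.142, -0.0, -0.001]
contact_force: [0.1, -0.2, 0.0]
opening: 0.438
grasp_force: 25.4
```

Free, about 1.3 mm above home. Lower the last bit, release, retreat and check.

```bash
python3 -m inch '[[[0,0,0.003,0,0,0],[0,0,0.006,0,0,0],[0,0,0.006,0,0,0],[0,0,0.006,0,0,0]]]'; python3 -m inch '[[[0,0,0,0,0,0],[0,0,0,0,0,0],[0,0,0,0,0,0],[0,0,0,0,0,0],[0,0,0,0,0,0],[0,0,0,0,0,0]]]' 1;  python3 -m inch '[[[0,0,-0.08,0,0,0],[0,0,-0.2,0,0,0],[0,0,-0.35,0,0,0],[0,0,-0.5,0,0,0],[0,0,-0.6,0,0,0],[0,0,-0.6,0,0,0],[0,0,-0.6,0,0,0],[0,0,-0.6,0,0,0]]]'
python3 - <<'E'
from h import *
C=cam("wrist")
im=r.grab_frame("wrist")[...,::-1]
a=cv2.resize(im[60:300,120:440],(400,300)); b=cv2.resize(r.grab_frame("scene")[200:290,250:370,::-1],(400,300))
cv2.imwrite("pics/w12.png",np.hstack([a,b])); q=p(C,[643.5,165,191]); print("cap top expected in crop",(q-[120,60])*1.25)
print((p(cam("scene"),[643,165,191])-[250,200])*400/120)
E
```

```text
clock: 34.4
eef_pos: [642.3, 165.3, 167.9]
tcp_rot: [-3.142, -0.0, -0.001]
contact_force: [0.7, 0.5, 0.3]
opening: 0.435
grasp_force: 25.4
clock: 34.9
eef_pos: [642.2, 165.3, 167.9]
tcp_rot: [-3.142, -0.0, -0.001]
contact_force: [-0.3, 0.2, -0.6]
opening: 0.995
grasp_force: 0.0
clock: 35.57
eef_pos: [641.7, 165.1, 286.9]
tcp_rot: [3.141, 0.001, -0.001]
contact_force: [-0.3, -1.2, -0.7]
opening: 1.002
grasp_force: 0.0
cap top expected in crop [171.69252818 157.03604517]
[169.7340672  70.6610029]
```

View pics/w12.png

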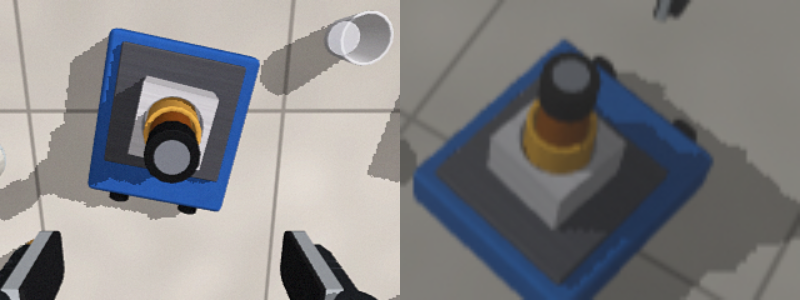

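The cap top is at crop (172,157) in the wrist view and (570,72) in the scene view. Both are where a fully home cap must appear, and the stack stands upright with the gripper clear.

```bash
python3 -m inch '[[[0,0,0,0,0,0],[0,0,0,0,0,0],[0,0,0,0,0,0],[0,0,0,0,0,0]]]'; python3 -c "from rig import r; print(r.sign_off())"
```

```text
clock: 36.0
eef_pos: [642.1, 165.2, 287.5]
tcp_rot: [3.141, 0.001, -0.001]
contact_force: [-1.1, 0.8, -0.8]
opening: 1.005
grasp_force: 0.0
the job is handed in; nothing more can be done
None
```

The block, wide-bored sleeve, bottle and cap are each seated and released on the hotplate, and I handed the job in at about 36 s; the rig returned no verdict, but the last pictures show the stack upright with the gripper clear.

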